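Stir fresh polishing beads into the pot under the bench lamp

ROBOT

A 6-joint arm with a two-finger parallel gripper is mounted at the origin on the work surface. World frame = base frame: x ahead of the robot, y to its left, z up, the work surface at z = 0. Lengths are in m, angles in rad, forces in N, time in s.
With the tool pointing down it reaches from about 0.35 to 0.925 m from the base axis. Payload 6.4 kg.
Tool frame: the origin (TCP) lies at the very end of the fingers, on their centre line; the grasp point (between the pads) lies 19 mm behind it (ctrl.tcp_to_grasp is the z of the grasp point in the tool frame, in m); z points along the fingers, y is the line along which they close (so a half turn about z gives the same grasp; the last joint's range is limited). The gripper opens to 94 mm and grips with 3 to 60 N. Pads are 16 mm wide; open, the fingers measure 119 mm over their backs; the gripper's body (75 mm by 177 mm) begins 78 mm behind the grasp point.
Start: joints at [0.927, 0.245, 1.558, -0, 1.339, -0.174], TCP at [0.294, 0.58, 0.205] pointing down, gripper open.
Joint ranges: [-3.13, 3.13], [-1.02, 2.26], [0.13, 2.54], [-0.95, 4.09], [0.21, 2.88], [-2.74, 2.74]. Speed limits (rad/s): [2.57, 2.57, 3.14, 3.14, 3.14, 3.14].

INTERFACE

Orientations are given as a rotation vector (axis times angle).
In Python, from plant import ctrl gives the robot as it stands.
- The arm moves only by the tool drive_tool, never from a script. Its argument "steps" is a list of rows, each a list of 5 numbers: the shift along the world's x, y, z in cm, then the turn about the world's z in degrees, then the finger opening in cm, from 0 to 9.4. A call has 1 to 8 rows; each row shifts and turns the commanded pose from where the row before left it; what a row does not reach is not made up. A row lasts 1/12 s, in which the tool goes at most 41.7 mm and 7.16 degrees, less where a joint would pass 70% of its speed; a pose out of reach is approached as far as the arm can. A call with a gripper value outside its range is refused whole. The fingers move at their own pace and stop on an object; the grip force is fixed at half the most. Time passes only in rows, so rows that do not move let the fingers close. It gives the time, the measured TCP pose, the force, the opening and the grip force at its end, in the units of the state.
- ctrl.get_state(): the state, without advancing time (a new reading comes with each control period).
- ctrl.get_image(name): name is "scene" or "side" or "wrist"; returns a dict with "img" (480x640x3 uint8, red, green, blue), "intrinsics" (3x3 intrinsics, pixels), "rvec" (rotation vector, rad) and "tvec" (3), from world to camera coordinates, as OpenCV has them; the wrist camera has in their place "T_tool_cam" (4x4, takes a point from camera to tool coordinates, whose origin is the TCP and whose axes are the flange's). Camera axes: x right, y down, z forward; pixel columns grow to the right and rows downward; lengths in m; the calibration is good to about 2 mm. A picture is of the moment at which its call begins: read the wrist's pose just before it. There is no depth.
- ctrl.job_done(): hands the job in; it is judged then, once.
The state is a dict: "clock": time; "joint_positions": joint angles; "joint_velocities": joint speeds; "joint_torque": joint torques, N m; "eef_pos": TCP position; "ee_rot": TCP orientation; "wrist_force": force on the tool from outside, world axes, zero at the start; "moment": the same for the moment, N m; "grip_width": finger opening in m; "grip_force": force on a finger pad.
Only numpy, scipy, OpenCV 4.12 (cv2) and the standard library are available. Lean on these libraries where they do the work, as an engineer would, in place of code of your own. Each camera call takes 0.05 s, during which the arm holds its last target. There are 200 camera calls.

TASK

Take the red-handled paddle from its slanted blue rest and stir the beads in the steel pot under the lamp bar: at least three full turns round the pot, clockwise as seen from above, with the blade well down among the beads, and carry on until the three orange beads, which start in one clump, are broken up (two of them well apart, with a gap clearly wider than a bead between them). The lamp hangs low, so come in at a slant: do not bump the lamp stand with the arm or gripper, keep every bead in the pot and leave the loose things lying around (tape roll, projector, brush) where they are. Then lay the paddle back in its rest as it was, blade down against the foot, and let go.

Things in the scene. Friction and masses are not known exactly. Their poses are not given: they have to be found in the camera images.
- paddle: loose stirring paddle, 200 mm, 70 g. Origin: centre of the blade's free end; z runs from blade to handle, y across the blade. Steel blade 20 (y) x 10 (x) mm from z=0 to 40, round shaft 10 mm in diameter to z=125, red handle 16 (y) x 22 (x) mm from z=125 to 200 (grip here). It starts in the rest, leaning 28 degrees from vertical, handle up and towards the rest's front (-x).
- paddle_tip (a point): centre of the blade's free end (the paddle's origin)
- paddle_grip (a point): point on the paddle's axis in the handle, 160 mm from the blade's end
- rest: fixed slanted rest: dark steel foot plate 140 x 90 x 12 mm with a blue open channel, 48 mm wide inside, 115 mm long, side walls 23 mm high, a foot stop across its lower end. The channel rises towards the rest's own -x at 28 degrees from vertical and is open towards +x and up. Origin under the middle of the foot plate; z up.
- rest_foot (a point): where the centre of the blade's end lies when the paddle is in the rest (at the foot stop, 5 mm off the channel floor)
- rest_head (a point): where paddle_grip lies when the paddle is in the rest; the line rest_foot to rest_head is the paddle's axis there. The channel ends 115 mm from rest_foot along it, so the handle stands free
- stand: fixed lamp stand: grey base plate 160 x 160 x 12 mm under the pot, thin post at its corner x=+68, y=+66 mm, and an LED bar along the stand's y just past the middle of the pot: from x=0 to 36 mm, 180 mm long, from 200 to 224 mm above the table, joined to the post by a thin arm at 224 mm. Free room under the bar from the robot's side (-x). Origin under the middle of the base plate; z up.
- pot: fixed open round steel pot standing in the middle of the stand's base plate: outer diameter 148 mm, inner 140 mm, 44 mm high, floor 6 mm thick. Origin at the centre of its underside, 12 mm above the table; z up. Turned to any yaw.
- orange1: one of the three orange beads: a ball 22 mm in diameter, 10 g; origin at its centre
- orange2: one of the three orange beads: a ball 22 mm in diameter, 10 g; origin at its centre
- orange3: one of the three orange beads: a ball 22 mm in diameter, 10 g; origin at its centre
- white1: one of the five white beads: a ball 22 mm in diameter, 10 g; origin at its centre
- white2: one of the five white beads: a ball 22 mm in diameter, 10 g; origin at its centre
- white3: one of the five white beads: a ball 22 mm in diameter, 10 g; origin at its centre
- white4: one of the five white beads: a ball 22 mm in diameter, 10 g; origin at its centre
- white5: one of the five white beads: a ball 22 mm in diameter, 10 g; origin at its centre
- tape_roll: loose black tape roll lying flat, 90 mm outside diameter, 24 mm high; bystander; origin at the centre of its underside
- projector: loose aluminium headlamp projector with a lens on top, about 84 mm wide, 90 mm high; bystander; origin at the centre of its underside
- brush: loose yellow brush, about 200 mm long; bystander
There are look-alikes about, which are no part of the job. What is meant by the rest is not yellow, and is the larger of those in its own colour.

How it is judged:
By the outcome, as a careful person would: the job done as asked, in the order asked, and still so for the second after the job is handed in, with the robot touching nothing.
It also fails if it takes over 72 s, if anything falls off the work surface, if the arm or the gripper's body presses on something with over 40 N, if the wrist force passes 120 N, or if a joint passes its speed limit or range.

## Working session

There is one attempt and no reset: what is moved stays moved. The work goes in short steps, Python scripts to look and compute and a tool call to move; the robot and the scene stay as the last step left them, time stands still between calls to the robot, and variables do not carry over. Pictures are saved under pics/ and viewed, at most 10 in all, crops included, and the job is handed in when it is done.

Besides the shell and the picture viewer there is one more tool, called after "Request:" by a JSON object that holds its "method" and its "body". drive_tool: Moves the arm, as the interface text tells. Its arguments: {"type":"object","properties":{"steps":{"type":"array","items":{"type":"array","items":{"type":"number"}}}},"required":["steps"]}

```bash
mkdir -p pics
cat > h.py <<'E'
import sys; sys.path.insert(0,'.')
import numpy as np, cv2
from scipy.spatial.transform import Rotation as R
from plant import ctrl
def look(n,f):
    s=ctrl.get_state(); c=ctrl.get_image(n)
    K=np.array(c['intrinsics'],float)
    if n=='wrist':
        T=np.eye(4);T[:3,:3]=R.from_rotvec(s['ee_rot']).as_matrix();T[:3,3]=s['eef_pos']
        M=np.linalg.inv(T@np.array(c['T_tool_cam']))
    else:
        M=np.eye(4);M[:3,:3]=R.from_rotvec(c['rvec']).as_matrix();M[:3,3]=np.ravel(c['tvec'])
    cv2.imwrite(f'pics/{f}.png',c['img'][:,:,::-1]); np.savez(f'pics/{f}.npz',K=K,M=M)
    return c['img'],K,M
def ld(f):
    d=np.load(f'pics/{f}.npz');return d['K'],d['M']
def proj(f,X):
    K,M=ld(f);p=(M[:3,:3]@np.atleast_2d(X).T+M[:3,3:]);q=K@p;return (q[:2]/q[2]).T
def onz(f,u,z):
    K,M=ld(f);d=M[:3,:3].T@np.linalg.inv(K)@[u[0],u[1],1];o=-M[:3,:3].T@M[:3,3];return o+d*(z-o[2])/d[2]
def tri(obs):
    A=[];
    for f,u in obs:
        K,M=ld(f);P=K@M[:3];A+=[u[0]*P[2]-P[0],u[1]*P[2]-P[1]]
    X=np.linalg.svd(np.array(A))[2][-1];return X[:3]/X[3]
E
python3 - <<'E'
from h import *
ims=[look(n,n+'0')[0] for n in('scene','side','wrist')]
print(ctrl.get_state(), ctrl.tcp_to_grasp)
E
```

```text
{'clock': 0.15, 'joint_positions': array([ 9.26906559e-01,  2.45632500e-01,  1.55871813e+00,  1.55009443e-06,
        1.33867653e+00, -1.74109360e-01]), 'joint_velocities': array([ 0.00041081, -0.00266167, -0.00544351,  0.00147863,  0.00080872,
        0.00190327]), 'joint_torque': array([ 7.44758017e-04, -4.16263747e+01, -3.14984143e+01,  6.85433135e-02,
        3.15453624e-02, -7.94730954e-05]), 'eef_pos': array([0.29397497, 0.57921959, 0.20462054]), 'ee_rot': array([-7.31029645e-01, -3.05476724e+00,  2.06615401e-03]), 'wrist_force': array([ 0.73709746, -0.34101838, -0.57395163]), 'moment': array([-0.00544321,  0.01278166,  0.02520137]), 'grip_force': 0.0, 'grip_width': 0.09399638061594065} -0.0188
```

View pics/scene0.png

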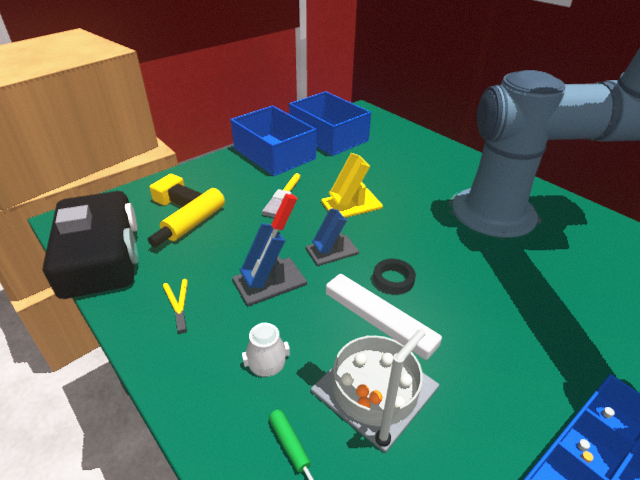

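View pics/side0.png

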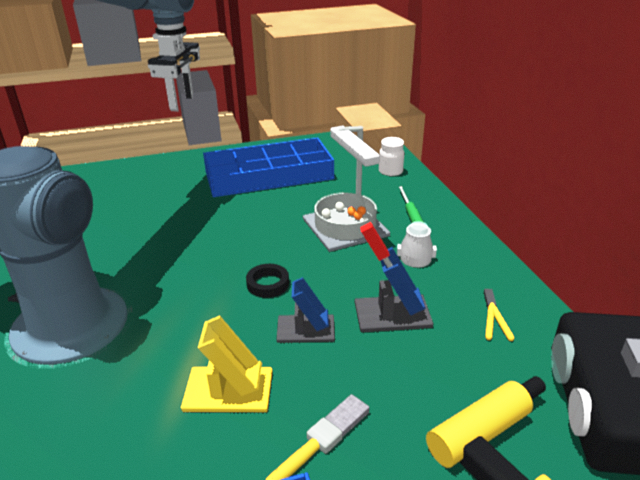

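Rest candidates in the scene view: yellow (350,190), small blue (330,240), and large blue holding the red-handled paddle (265,265). The last fits, being non-yellow and the larger blue one. I'll confirm it with an enlarged crop.

Run:
```python
from h import *
a=cv2.imread('pics/scene0.png');b=cv2.imread('pics/side0.png')
def cr(im,x,y,w,h,W,H): 
    o=cv2.resize(im[y:y+h,x:x+w],(W,H),interpolation=cv2.INTER_CUBIC)
    for i in range(0,w,20): cv2.putText(o,str(x+i),(int(i*W/w),9),0,.35,(255,255,255),1); cv2.line(o,(int(i*W/w),10),(int(i*W/w),16),(255,255,255))
    for j in range(0,h,20): cv2.putText(o,str(y+j),(0,int(j*H/h)+4),0,.35,(255,255,255),1); cv2.line(o,(22,int(j*H/h)),(28,int(j*H/h)),(255,255,255))
    return o
cv2.imwrite('pics/rest.png',np.hstack([cr(a,225,185,90,120,400,533),cr(b,350,215,90,120,400,533)]))
cv2.imwrite('pics/stand.png',np.hstack([cr(a,305,270,140,180,400,514),cr(b,295,115,105,135,400,514)]))
```

```text
(no output)
```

View pics/rest.png

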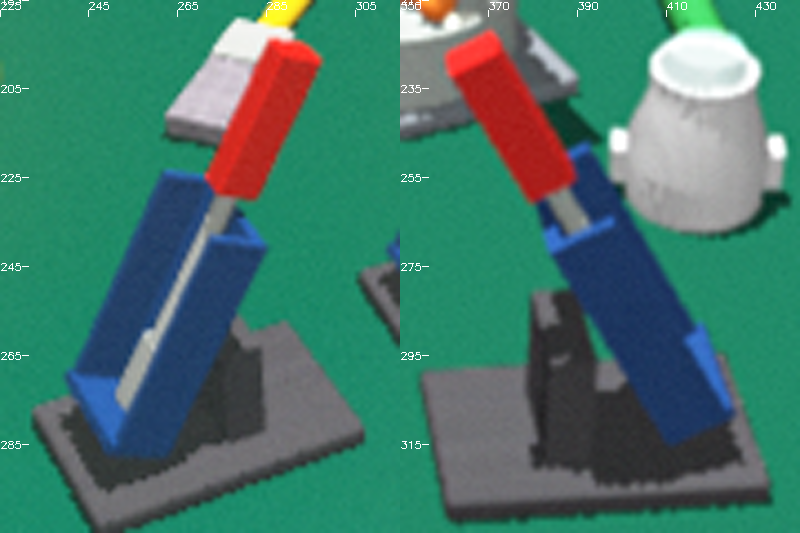

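View pics/stand.png

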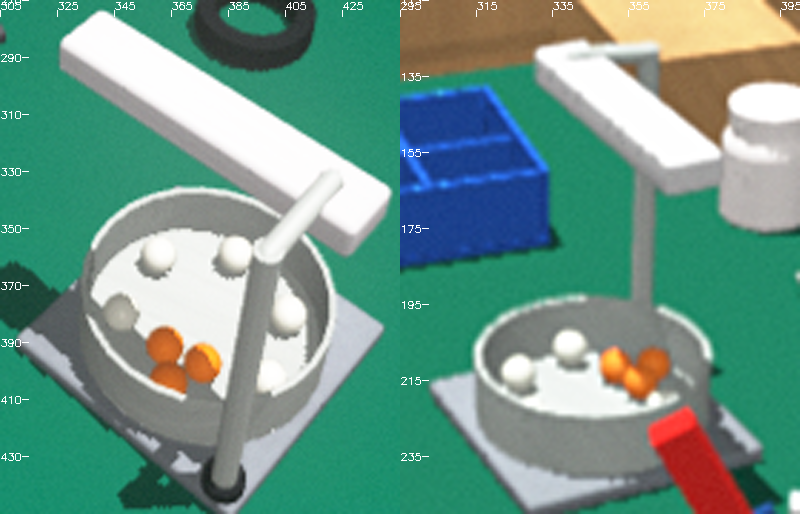

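The crop confirms it: the large blue rest with the red-handled paddle, scene foot (252,275) and handle top (292,196). Next I fit the poses of rest, stand and pot.

```bash
cat > fit.py <<'E'
from h import *
from scipy.optimize import least_squares
def lcr(x0,y0,s,dx,P): return np.array([(x0+(x-dx)/s,y0+y/s) for x,y in P])
s=4.444
rs=lcr(225,185,s,0,[(33,410),(98,520),(365,432),(288,322),(297,50),(233,195)])
rd=lcr(350,215,s,400,[(421,372),(447,503),(770,487),(722,355),(474,45),(553,193)])
top=tri([('scene0',rs[4]),('side0',rd[4])]);bot=tri([('scene0',rs[5]),('side0',rd[5])])
print('handle top',top.round(4),'bot',bot.round(4),'len',np.linalg.norm(top-bot),'lean',np.degrees(np.arccos((top-bot)[2]/np.linalg.norm(top-bot))))
def fit(W,obs,g):
    def loc(p):
        c,sn=np.cos(p[2]),np.sin(p[2]);return W@np.array([[c,sn,0],[-sn,c,0],[0,0,1]])+[p[0],p[1],0]
    def r(p):
        X=loc(p);o=[]
        for f,u in obs:
            q=proj(f,X)
            for a in u: o+=list(q[np.argmin(((q-a)**2).sum(1))]-a)
        return o
    best=None
    for y in np.arange(-np.pi,np.pi,.2):
        q=least_squares(r,[g[0],g[1],y],loss='soft_l1',f_scale=2)
        if best is None or q.cost<best.cost: best=q
    return best.x,best.cost,np.array(r(best.x)).round(1)
a=np.radians(28);u=np.array([-np.sin(a),0,np.cos(a)])
C=np.array([[sx*.07,sy*.045,.012] for sx in(-1,1) for sy in(-1,1)])
yaw=np.arctan2(*-(top-bot)[1::-1])
print('yaw from handle',yaw)
c=np.mean([onz('scene0',q,.012) for q in rs[:4]],0);print('centre',c)
for q in('scene0','side0'):print([onz(q,v,.012).round(3)[:2] for v in (rs if q[1]=='c' else rd)[:4]])
def rr(p):
    cc,sn=np.cos(p[2]),np.sin(p[2]);X=C@np.array([[cc,sn,0],[-sn,cc,0],[0,0,1]])+[p[0],p[1],0];o=[]
    for f,uu in(('scene0',rs[:4]),('side0',rd[:4])):
        q=proj(f,X)
        for v in uu:o+=list(q[np.argmin(((q-v)**2).sum(1))]-v)
    return o
q=least_squares(rr,[c[0],c[1],yaw],loss='soft_l1');print('rest',q.x,q.cost,np.array(q.fun).round(1))
S=np.array([[sx*.08,sy*.08,.012] for sx in(-1,1) for sy in(-1,1)]+[[x,y,.224] for x in(0,.036) for y in(-.09,.09)]+[[.068,.066,.012]])
ss=lcr(305,270,2.857,0,[(18,338),(383,327),(62,42),(100,12),(390,190),(345,240),(223,480)])
sd=lcr(295,115,3.81,400,[(431,382),(760,445),(530,503),(537,50),(722,155),(665,168)])
g=np.mean([onz('scene0',v,.012) for v in ss[:2]],0)
print('stand',*fit(S,[('scene0',ss),('side0',sd)],g))
# pot rim points (z .056)
rim=lcr(305,270,2.857,0,[(82,262),(190,188),(335,300),(290,220),(130,205)]);rm2=lcr(295,115,3.81,400,[(476,350),(585,296),(712,355)])
P=np.array([onz('scene0',v,.056) for v in rim]+[onz('side0',v,.056) for v in rm2])[:,:2]
z=least_squares(lambda p:np.hypot(*(P-p).T)-.074,g[:2]);print('pot',z.x,z.fun.round(3))
for n,v in(('o1',(165,345)),('o2',(202,362)),('o3',(168,378)),('w',(157,255)),('w',(236,255)),('w',(287,315)),('w',(268,375)),('w',(121,312))):
    print(n,onz('scene0',lcr(305,270,2.857,0,[v])[0],.029).round(3)[:2])
t=[onz('scene0',v,.024)[:2] for v in lcr(305,270,2.857,0,[(253,30)])];print('tape',t)
E
python3 fit.py
```

```text
handle top [ 0.551  -0.1446  0.2082] bot [ 0.5831 -0.1556  0.1372] len 0.07869419483241251 lean 25.496486362030257
yaw from handle -0.3315998176142803
centre [ 0.60874932 -0.15670313  0.012     ]
[array([ 0.667, -0.213]), array([ 0.683, -0.132]), array([ 0.552, -0.098]), array([ 0.533, -0.184])]
[array([ 0.547, -0.106]), array([ 0.529, -0.191]), array([ 0.663, -0.222]), array([ 0.681, -0.136])]
rest [ 0.60606736 -0.16111411 -0.21595301] 7.0859148000008565 [-0.9 -2.3 -0.6  0.2  0.5 -2.2  0.  -2.1 -0.5 -1.3 -0.5 -0.2  0.4 -1.
  0.6 -1.3]
stand [0.62154527 0.17164496 0.11277217] 19.884457018356052 [-2.1 -1.1  1.5  0.3 -2.3 -1.3  0.4 -2.9  1.6  0.   2.3 -1.2 -1.3  1.7
 -0.2 -1.2  1.4 -0.  -0.4  0.3 -0.4 -1.1  1.  -1.3  0.7 -1.6]
pot [0.62139612 0.17132591] [-0.    -0.001 -0.    -0.    -0.002 -0.    -0.003 -0.001]
o1 [0.653 0.172]
o2 [0.644 0.193]
o3 [0.666 0.188]
w [0.613 0.124]
w [0.575 0.155]
w [0.583 0.204]
w [0.621 0.223]
w [0.657 0.139]
tape [array([0.41634675, 0.02428091])]
```

Request:
{"method": "drive_tool", "body": {"steps": [[1,-3,1.5,1.8,9.4],[1,-3,1.5,1.8,9.4],[1,-3,1.5,1.8,9.4],[1,-3,1.5,1.8,9.4],[1,-3,1.5,1.8,9.4],[1,-3,1.5,1.8,9.4],[1,-3,1.5,1.8,9.4],[1,-3,1.5,1.8,9.4]]}}

```text
clock: 0.82
eef_pos: [0.3742, 0.3381, 0.3259]
ee_rot: [-0.339, -3.123, 0.0]
wrist_force: [1.1, -0.5, 0.1]
grip_width: 0.0936
grip_force: 0.0
```

Request:
{"method": "drive_tool", "body": {"steps": [[1.1,-3,0,0,9.4],[1.1,-3,0,0,9.4],[1.1,-3,0,0,9.4],[1.1,-3,0,0,9.4],[1.1,-3,0,0,9.4],[1.1,-3,0,0,9.4],[1.1,-3,0,0,9.4],[1.1,-3,0,0,9.4]]}}

```text
clock: 1.48
eef_pos: [0.4623, 0.0981, 0.3253]
ee_rot: [-0.343, -3.123, -0.0]
wrist_force: [-0.2, -0.5, 0.6]
grip_width: 0.0935
grip_force: 0.0
```

Request:
{"method": "drive_tool", "body": {"steps": [[0.8,-3,0,0,9.4],[0.8,-3,0,0,9.4],[0.8,-3,0,0,9.4],[0.8,-3,0,0,9.4],[0.6,-3,0,0,9.4],[0.4,-3,0,0,9.4],[0,-2,0,0,9.4],[0,0,0,0,9.4]]}}

```text
clock: 2.15
eef_pos: [0.504, -0.1034, 0.3248]
ee_rot: [-0.349, -3.121, 0.001]
wrist_force: [-0.4, 0.5, 0.0]
grip_width: 0.0943
grip_force: 0.0
```

Run:
```python
from h import *
look('wrist','w1'); s=ctrl.get_state(); print(s['clock'],s['eef_pos'],R.from_rotvec(s['ee_rot']).as_matrix().round(3),s['wrist_force'])
print(ctrl.get_image('wrist')['T_tool_cam'])
print(proj('w1',[[.551,-.1446,.208],[.583,-.1556,.137],[.606,-.161,.012]]))
```

```text
2.2 [ 0.50400139 -0.10162864  0.32487934] [[-0.976  0.22  -0.001]
 [ 0.22   0.976  0.001]
 [ 0.001  0.    -1.   ]] [-0.20786041 -0.04489617  0.50984953]
[[ 2.37711222e-04 -9.73996323e-01 -2.26563690e-01  6.52441052e-02]
 [ 9.99999970e-01  2.43698877e-04  1.54219057e-06 -1.96315836e-04]
 [ 5.37112289e-05 -2.26563684e-01  9.73996352e-01 -1.79222253e-01]
 [ 0.00000000e+00  0.00000000e+00  0.00000000e+00  1.00000000e+00]]
[[285.68746054 308.28884673]
 [289.2804437  312.89964544]
 [297.3704331  292.49431945]]
```

View pics/w1.png

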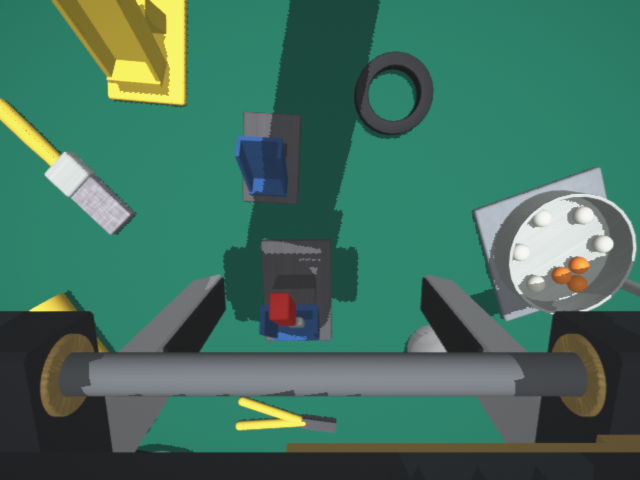

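The wrist view shows the rest squared up with the tool, handle top at about (282,307), plate (262–331, 240–340), pot rim centre about (571,253). The orange beads are clumped near (570,272).

```bash
cat >> h.py <<'E'
def red(f,x0,y0,x1,y1):
    im=cv2.imread(f'pics/{f}.png')[y0:y1,x0:x1].astype(int)
    m=((im[:,:,2]>110)&(im[:,:,1]<70)&(im[:,:,0]<70)).astype(np.uint8)
    c=max(cv2.findContours(m,0,2)[0],key=cv2.contourArea);return c[:,0]+[x0,y0]
E
python3 - <<'E'
from h import *
from scipy.optimize import least_squares
# paddle model fit: silhouette of handle box (hull corners) against red masks
obs={f:red(f,*b) for f,b in dict(scene0=(265,188,305,235),side0=(355,218,395,265),w1=(255,275,310,340)).items()}
for f,c in obs.items(): print(f,c.min(0),c.max(0))
def box(p):
    d=np.array([np.sin(p[3])*np.cos(p[4]),np.sin(p[3])*np.sin(p[4]),np.cos(p[3])])
    y=np.array([np.sin(p[4]),-np.cos(p[4]),0]);x=np.cross(y,d)
    return np.array([np.array(p[:3])+d*a+y*b+x*c for a in(-.075,0) for b in(-.008,.008) for c in(-.011,.011)])
def r(p):
    o=[]
    for f,c in obs.items():
        h=cv2.convexHull(proj(f,box(p)).astype(np.float32))
        o+=[cv2.pointPolygonTest(h,(float(a),float(b)),True)-.5 for a,b in c]
        m=cv2.convexHull(c.astype(np.float32))
        if f!='w1': o+=[3*cv2.pointPolygonTest(m,(float(a),float(b)),True) for a,b in h[:,0]]
    return o
q=least_squares(r,[.551,-.146,.207,np.radians(28),np.pi-.216],loss='soft_l1',diff_step=1e-4,x_scale=[.01,.01,.01,.1,.1])
p=q.x;print('top',p[:3].round(4),'lean',np.degrees(p[3]),'az',np.degrees(p[4])-180,'rms',np.sqrt(np.mean(q.fun**2)))
d=np.array([np.sin(p[3])*np.cos(p[4]),np.sin(p[3])*np.sin(p[4]),np.cos(p[3])])
for a in(160,167,0):print(a,(p[:3]-d*(.2-a/1000)).round(4))
for v in[(571,253)]:print('pot w1',onz('w1',v,.056))
print([onz('w1',v,.012).round(4)[:2] for v in[(262,240),(330,240),(331,339),(265,339)]])
E
```

```text
scene0 [272 195] [296 229]
side0 [361 223] [388 259]
w1 [269 293] [294 325]
top [ 0.5486 -0.1492  0.208 ] lean 27.089141190485105 az -9.73414188685237 rms 1.734388908674477
160 [ 0.5666 -0.1523  0.1724]
167 [ 0.5634 -0.1518  0.1786]
0 [ 0.6384 -0.1646  0.0299]
pot w1 [0.61437327 0.16885823 0.056     ]
[array([ 0.5274, -0.1884]), array([ 0.5465, -0.1039]), array([ 0.6806, -0.1322]), array([ 0.6609, -0.2193])]
```

Request:
{"method": "drive_tool", "body": {"steps": [[2,-1.6,0,0,9.4],[2,-1.6,0,0,9.4],[2,-1.7,-1.6,0,9.4],[0,0,-3,0,9.4],[0,0,-3,0,9.4],[0,0,-3,0,9.4],[0,0,-3,0,9.4],[0,0,-3,0,9.4]]}}

```text
clock: 2.92
eef_pos: [0.5643, -0.1475, 0.1582]
ee_rot: [0.339, 3.123, 0.0]
wrist_force: [0.4, 0.5, -0.3]
grip_width: 0.0941
grip_force: 0.0
```

Request:
{"method": "drive_tool", "body": {"steps": [[0,0,0,0,4],[0,0,0,0,1.2],[0,0,0,0,1.2],[0,0,0,0,1.2],[0,0,0,0,1.2],[0,0,0,0,1.2],[0,0,0,0,1.2],[0,0,0,0,1.2]]}}

```text
clock: 3.58
eef_pos: [0.5645, -0.1496, 0.1601]
ee_rot: [0.343, 3.122, -0.001]
wrist_force: [-0.3, -0.3, -0.8]
grip_width: 0.044
grip_force: 0.0
```

Request:
{"method": "drive_tool", "body": {"steps": [[0,0,0,0,1.2],[0,0,0,0,1.2],[0,0,0,0,1.2],[0,0,0,0,1.2],[0,0,0,0,1.2],[0,0,0,0,1.2],[0,0,0,0,1.2],[0,0,0,0,1.2]]}}

```text
clock: 4.25
eef_pos: [0.5642, -0.1493, 0.1593]
ee_rot: [-0.342, -3.123, -0.0]
wrist_force: [0.0, 0.5, -1.1]
grip_width: 0.0155
grip_force: 30.0
```

Run:
```python
from h import *
s=ctrl.get_state();print(s['eef_pos'],s['grip_width'],s['grip_force'],s['wrist_force'])
a=look('scene','sc1')[0];b=look('side','sd1')[0]
cv2.imwrite('pics/g1.png',np.hstack([cv2.resize(a[150:310,200:340],(399,456)),cv2.resize(b[170:340,330:450],(400,567))[:456]])[:,:,::-1])
```

```text
[ 0.56415227 -0.14933866  0.15929029] 0.01545128254010561 29.997657537460327 [ 0.03850197  0.46144758 -1.13703219]
```

Request:
{"method": "drive_tool", "body": {"steps": [[0,0,1,0,1.2],[0,0,2,0,1.2],[0,0,3,0,1.2],[0,0,3,0,1.2],[0,0,2,0,1.2],[0,0,2,0,1.2],[-0.5,2,0,2,1.2],[-0.6,3,0,2,1.2]]}}

```text
clock: 5.02
eef_pos: [0.5541, -0.1009, 0.2922]
ee_rot: [0.236, 3.129, -0.003]
wrist_force: [0.2, -0.2, -0.1]
grip_width: 0.0159
grip_force: 30.0
```

Request:
{"method": "drive_tool", "body": {"steps": [[-0.6,3.2,0,2,1.2],[-0.6,3.3,0,2,1.2],[-0.6,3.3,0,2,1.2],[-0.6,3.3,0,2,1.2],[-0.6,3.3,0,2,1.2],[-0.6,3.3,0,2,1.2],[-0.6,3,0,2,1.2],[-0.6,2,0,0.8,1.2]]}}

```text
clock: 5.68
eef_pos: [0.5045, 0.15, 0.2904]
ee_rot: [-0.177, 3.136, 0.001]
wrist_force: [0.6, 0.1, 1.0]
grip_width: 0.0158
grip_force: 30.0
```

Request:
{"method": "drive_tool", "body": {"steps": [[0,1,0,0,1.2],[0,0,-1,0,1.2],[0,0,-2,0,1.2],[0,0,-2,0,1.2],[0,0,-1.5,0,1.2],[0,0,-0.5,0,1.2],[0,0,0,0,1.2],[0,0,0,0,1.2]]}}

```text
clock: 6.35
eef_pos: [0.5058, 0.1568, 0.2198]
ee_rot: [-0.17, 3.137, -0.0]
wrist_force: [-0.5, -0.8, -0.9]
grip_width: 0.0158
grip_force: 30.0
```

Run:
```python
from h import *
s=ctrl.get_state();print(s['clock'],s['eef_pos'],s['grip_width'],s['grip_force'],s['wrist_force'])
a=look('scene','sc2')[0];b=look('side','sd2')[0];look('wrist','w2')
def cr(im,x,y,w,h,W,H): return cv2.resize(im[y:y+h,x:x+w],(W,H),interpolation=cv2.INTER_CUBIC)
t=s['eef_pos'];print(proj('sc2',[t,t+[.075,.009,-.129]]),proj('sd2',[t,t+[.075,.009,-.129]]))
cv2.imwrite('pics/g2.png',np.hstack([cr(a,300,260,150,200,400,533),cr(b,280,70,150,200,400,533)])[:,:,::-1])
```

```text
6.35 [0.50576525 0.15678657 0.2197781 ] 0.015848170388144976 29.99769687652588 [-0.47302835 -0.76378321 -0.85825236]
[[431.35567086 263.13961876]
 [393.87800017 342.80132506]] [[298.08917746 152.77064607]
 [330.33022961 197.96242932]]
```

View pics/g2.png

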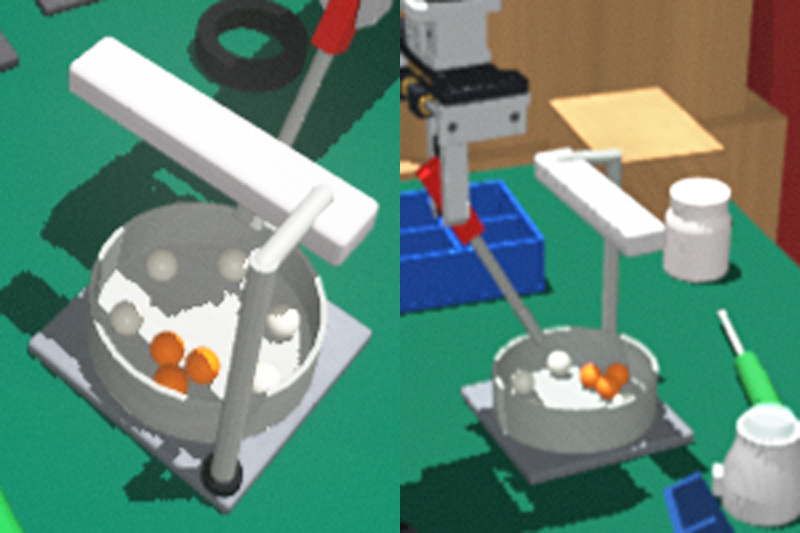

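Image g2: the tip agrees with the prediction, scene (395,343) and side (332,198), and the orange clump is still intact. I'll lower into the gap and get the stirring path numbers.

Request:
{"method": "drive_tool", "body": {"steps": [[1,0.1,0,0,1.2],[1.2,0.1,0,0,1.2],[1,0.2,-0.5,0,1.2],[0,0,-1.5,0,1.2],[0,0,-1.5,0,1.2],[0,0,-1.5,0,1.2],[0,0,-1,0,1.2],[0,0,-0.5,0,1.2]]}}

```text
clock: 7.17
eef_pos: [0.5371, 0.1615, 0.1531]
ee_rot: [0.172, -3.135, 0.0]
wrist_force: [-0.6, -0.1, -0.3]
grip_width: 0.016
grip_force: 30.0
```

Run:
```python
from h import *
s=ctrl.get_state();print(s['clock'],s['eef_pos'],s['grip_force'],s['wrist_force'])
th=np.radians(180-15*np.arange(0,37));r=np.r_[np.linspace(.7,4,13),np.full(24,4.)]
P=np.c_[r*np.cos(th),r*np.sin(th)];P=np.round(P*10)/10
D=np.diff(P,axis=0).round(1)
for i in range(0,36,12):print([[a,b,0,0,1.2] for a,b in D[i:i+12].tolist()])
```

```text
7.1667 [0.53712124 0.16154901 0.15314802] 29.997704029083252 [-0.57917819 -0.07220373 -0.27513187]
[[-0.2, 0.3, 0, 0, 1.2], [-0.2, 0.3, 0, 0, 1.2], [0.0, 0.5, 0, 0, 1.2], [0.2, 0.5, 0, 0, 1.2], [0.4, 0.4, 0, 0, 1.2], [0.5, 0.3, 0, 0, 1.2], [0.7, 0.2, 0, 0, 1.2], [0.7, 0.0, 0, 0, 1.2], [0.8, -0.3, 0, 0, 1.2], [0.8, -0.5, 0, 0, 1.2], [0.6, -0.7, 0, 0, 1.2], [0.4, -1.0, 0, 0, 1.2]]
[[-0.1, -1.0, 0, 0, 1.2], [-0.4, -1.0, 0, 0, 1.2], [-0.7, -0.8, 0, 0, 1.2], [-0.8, -0.7, 0, 0, 1.2], [-1.0, -0.4, 0, 0, 1.2], [-1.0, -0.1, 0, 0, 1.2], [-1.0, 0.1, 0, 0, 1.2], [-1.0, 0.4, 0, 0, 1.2], [-0.8, 0.7, 0, 0, 1.2], [-0.7, 0.8, 0, 0, 1.2], [-0.4, 1.0, 0, 0, 1.2], [-0.1, 1.0, 0, 0, 1.2]]
[[0.1, 1.0, 0, 0, 1.2], [0.4, 1.0, 0, 0, 1.2], [0.7, 0.8, 0, 0, 1.2], [0.8, 0.7, 0, 0, 1.2], [1.0, 0.4, 0, 0, 1.2], [1.0, 0.1, 0, 0, 1.2], [1.0, -0.1, 0, 0, 1.2], [1.0, -0.4, 0, 0, 1.2], [0.8, -0.7, 0, 0, 1.2], [0.7, -0.8, 0, 0, 1.2], [0.4, -1.0, 0, 0, 1.2], [0.1, -1.0, 0, 0, 1.2]]
```

Request:
{"method": "drive_tool", "body": {"steps": [[-0.2,0.3,0,0,1.2],[-0.2,0.3,0,0,1.2],[0,0.5,0,0,1.2],[0.2,0.5,0,0,1.2],[0.4,0.4,0,0,1.2],[0.5,0.3,0,0,1.2],[0.7,0.2,0,0,1.2],[0.7,0,0,0,1.2]]}}

```text
clock: 7.83
eef_pos: [0.5591, 0.1871, 0.1546]
ee_rot: [-0.173, 3.136, 0.0]
wrist_force: [-0.3, -0.2, -0.9]
grip_width: 0.0158
grip_force: 30.0
```

Request:
{"method": "drive_tool", "body": {"steps": [[0.8,-0.3,0,0,1.2],[0.8,-0.5,0,0,1.2],[0.7,-0.7,0,0,1.2],[0.4,-1,0,0,1.2],[-0.1,-1,0,0,1.2],[-0.4,-1,0,0,1.2],[-0.7,-0.8,0,0,1.2],[-0.8,-0.7,0,0,1.2]]}}

```text
clock: 8.5
eef_pos: [0.5652, 0.1252, 0.1549]
ee_rot: [-0.17, 3.135, -0.0]
wrist_force: [-0.5, -0.2, -0.2]
grip_width: 0.016
grip_force: 30.0
```

Request:
{"method": "drive_tool", "body": {"steps": [[-1,-0.4,0,0,1.2],[-1,-0.1,0,0,1.2],[-1,0.1,0,0,1.2],[-1,0.4,0,0,1.2],[-0.8,0.7,0,0,1.2],[-0.7,0.8,0,0,1.2],[-0.4,1,0,0,1.2],[-0.1,1,0,0,1.2]]}}

```text
clock: 9.17
eef_pos: [0.504, 0.1624, 0.1544]
ee_rot: [0.172, -3.135, 0.001]
wrist_force: [-0.5, -1.0, -1.3]
grip_width: 0.0157
grip_force: 30.0
```

```bash
cat > st.py <<'E'
from h import *
import sys
n=sys.argv[1]
s=ctrl.get_state();t=s['eef_pos'];tip=t+[.075,.009,-.129];print(s['clock'],t.round(4),'tip rel',(tip-[.62,.171,0]).round(4),s['grip_force'],s['wrist_force'].round(1))
a=look('scene','sc'+n)[0];b=look('side','sd'+n)[0];look('wrist','w'+n)
print(proj('sc'+n,tip),proj('sd'+n,tip))
for f,box in(('sc'+n,(330,330,430,430)),('sd'+n,(310,190,375,240))):
    im=cv2.imread(f'pics/{f}.png')[box[1]:box[3],box[0]:box[2]];hsv=cv2.cvtColor(im,40)
    o=cv2.inRange(hsv,(3,150,80),(22,255,255));k,l,st,c=cv2.connectedComponentsWithStats(o)
    print(f,'orange',[((c[i]+box[:2]).round(0).tolist(),int(st[i,4]),(onz(f,c[i]+box[:2],.029)[:2]-[.62,.171]).round(3).tolist()) for i in range(1,k) if st[i,4]>8])
def cr(im,x,y,w,h,W,H): return cv2.resize(im[y:y+h,x:x+w],(W,H),interpolation=cv2.INTER_CUBIC)
cv2.imwrite(f'pics/g{n}.png',np.hstack([cr(a,310,270,140,180,400,514),cr(b,280,70,140,180,400,514)])[:,:,::-1])
E
python3 st.py 3
```

```text
9.1667 [0.504  0.1624 0.1544] tip rel [-0.041   0.0004  0.0254] 29.999414384365082 [-0.5 -1.  -1.3]
[[392.74660745 367.75066719]] [[328.99526142 220.82958192]]
sc3 orange [([402.0, 378.0], 41, [-0.036, 0.026]), ([362.0, 396.0], 166, [0.041, 0.006])]
sd3 orange [([363.0, 212.0], 116, [0.047, 0.007]), ([330.0, 214.0], 36, [-0.031, 0.024])]
```

View pics/g3.png

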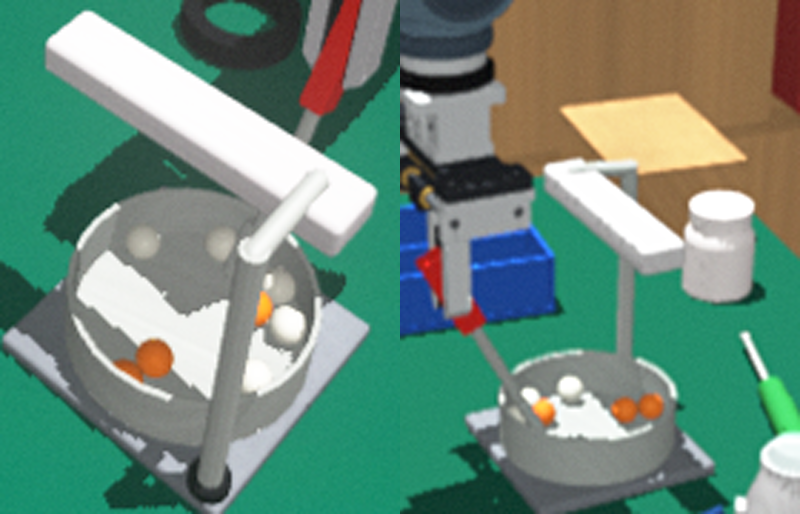

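Image g3: stirring works. One orange bead is carried at the blade, scene (402,378), and two are still together near (362,396). All beads are in the pot. I'll carry on for three more full turns.

Request:
{"method": "drive_tool", "body": {"steps": [[0.1,1,0,0,1.2],[0.4,1,0,0,1.2],[0.7,0.8,0,0,1.2],[0.8,0.7,0,0,1.2],[1,0.4,0,0,1.2],[1,0.1,0,0,1.2],[1,-0.1,0,0,1.2],[1,-0.4,0,0,1.2]]}}

```text
clock: 9.98
eef_pos: [0.5648, 0.1966, 0.1537]
ee_rot: [0.173, -3.132, 0.001]
wrist_force: [-4.9, -1.9, 0.9]
grip_width: 0.016
grip_force: 30.0
```

Request:
{"method": "drive_tool", "body": {"steps": [[0.8,-0.7,0,0,1.2],[0.7,-0.8,0,0,1.2],[0.4,-1,0,0,1.2],[0.1,-1,0,0,1.2],[-0.1,-1,0,0,1.2],[-0.4,-1,0,0,1.2],[-0.7,-0.8,0,0,1.2],[-0.8,-0.7,0,0,1.2]]}}

```text
clock: 10.65
eef_pos: [0.5641, 0.1258, 0.1543]
ee_rot: [0.172, -3.136, -0.0]
wrist_force: [-0.5, 0.4, -2.0]
grip_width: 0.0157
grip_force: 30.0
```

Request:
{"method": "drive_tool", "body": {"steps": [[-1,-0.4,0,0,1.2],[-1,-0.1,0,0,1.2],[-1,0.1,0,0,1.2],[-1,0.4,0,0,1.2],[-0.8,0.7,0,0,1.2],[-0.7,0.8,0,0,1.2],[-0.4,1,0,0,1.2],[-0.1,1,0,0,1.2]]}}

```text
clock: 11.32
eef_pos: [0.504, 0.1625, 0.1541]
ee_rot: [0.173, -3.135, 0.001]
wrist_force: [0.5, -0.5, -0.0]
grip_width: 0.0161
grip_force: 30.0
```

Request:
{"method": "drive_tool", "body": {"steps": [[0.1,1,0,0,1.2],[0.4,1,0,0,1.2],[0.7,0.8,0,0,1.2],[0.8,0.7,0,0,1.2],[1,0.4,0,0,1.2],[1,0.1,0,0,1.2],[1,-0.1,0,0,1.2],[1,-0.4,0,0,1.2]]}}

```text
clock: 11.98
eef_pos: [0.566, 0.1972, 0.154]
ee_rot: [0.173, -3.135, -0.002]
wrist_force: [-0.0, -1.1, -1.2]
grip_width: 0.016
grip_force: 30.0
```

Request:
{"method": "drive_tool", "body": {"steps": [[0.8,-0.7,0,0,1.2],[0.7,-0.8,0,0,1.2],[0.4,-1,0,0,1.2],[0.1,-1,0,0,1.2],[-0.1,-1,0,0,1.2],[-0.4,-1,0,0,1.2],[-0.7,-0.8,0,0,1.2],[-0.8,-0.7,0,0,1.2]]}}

```text
clock: 12.65
eef_pos: [0.5647, 0.127, 0.1547]
ee_rot: [-0.171, 3.136, 0.006]
wrist_force: [-0.9, 6.6, -0.2]
grip_width: 0.016
grip_force: 30.3
```

Request:
{"method": "drive_tool", "body": {"steps": [[-1,-0.4,0,0,1.2],[-1,-0.1,0,0,1.2],[-1,0.1,0,0,1.2],[-1,0.4,0,0,1.2],[-0.8,0.7,0,0,1.2],[-0.7,0.8,0,0,1.2],[-0.4,1,0,0,1.2],[-0.1,1,0,0,1.2]]}}

```text
clock: 13.32
eef_pos: [0.5042, 0.1627, 0.1543]
ee_rot: [0.173, -3.136, 0.0]
wrist_force: [1.6, -0.0, -0.7]
grip_width: 0.0161
grip_force: 30.0
```

Request:
{"method": "drive_tool", "body": {"steps": [[0.1,1,0,0,1.2],[0.4,1,0,0,1.2],[0.7,0.8,0,0,1.2],[0.8,0.7,0,0,1.2],[1,0.4,0,0,1.2],[1,0.1,0,0,1.2],[1,-0.1,0,0,1.2],[1,-0.4,0,0,1.2]]}}

```text
clock: 13.98
eef_pos: [0.5663, 0.1972, 0.154]
ee_rot: [0.172, -3.136, -0.003]
wrist_force: [-0.1, 0.3, -1.0]
grip_width: 0.0153
grip_force: 30.0
```

Request:
{"method": "drive_tool", "body": {"steps": [[0.8,-0.7,0,0,1.2],[0.7,-0.8,0,0,1.2],[0.4,-1,0,0,1.2],[0.1,-1,0,0,1.2],[-0.1,-1,0,0,1.2],[-0.4,-1,0,0,1.2],[-0.7,-0.8,0,0,1.2],[-0.8,-0.7,0,0,1.2]]}}

```text
clock: 14.65
eef_pos: [0.5645, 0.1257, 0.1543]
ee_rot: [-0.172, 3.137, 0.0]
wrist_force: [-0.2, 2.3, -1.4]
grip_width: 0.0158
grip_force: 30.0
```

Request:
{"method": "drive_tool", "body": {"steps": [[-1,-0.4,0,0,1.2],[-1,-0.1,0,0,1.2],[-1,0.1,0,0,1.2],[-1,0.4,0,0,1.2],[-0.8,0.7,0,0,1.2],[-0.7,0.8,0,0,1.2],[-0.4,1,0,0,1.2],[-0.1,1,0,0,1.2]]}}

```text
clock: 15.32
eef_pos: [0.5046, 0.1626, 0.1546]
ee_rot: [0.173, -3.137, 0.001]
wrist_force: [0.2, -0.8, -0.6]
grip_width: 0.016
grip_force: 30.0
```

```bash
python3 st.py 4
```

```text
15.3167 [0.5046 0.1626 0.1546] tip rel [-0.0404  0.0006  0.0256] 29.998137652873993 [ 0.2 -0.8 -0.6]
[[392.61045946 367.95683116]] [[329.20936907 220.68423766]]
sc4 orange [([355.0, 357.0], 113, [-0.004, -0.057]), ([342.0, 375.0], 116, [0.039, -0.044]), ([354.0, 397.0], 46, [0.053, 0.0])]
sd4 orange [([367.0, 213.0], 55, [0.058, 0.003])]
```

View pics/g4.png

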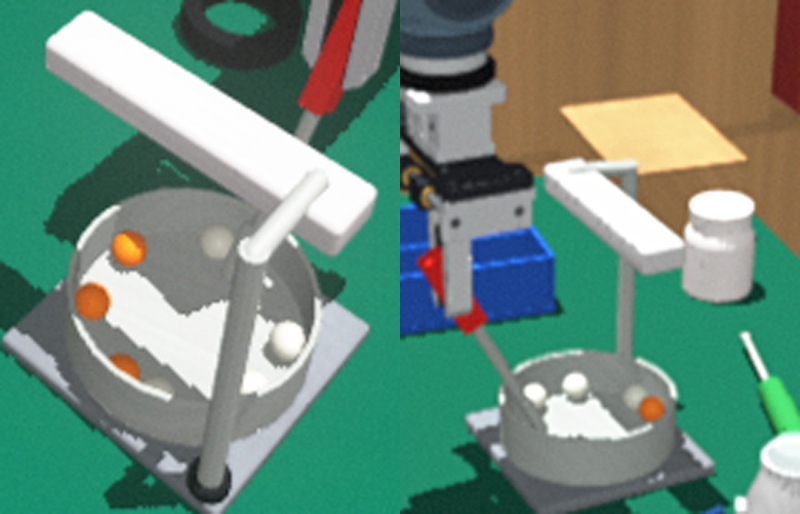

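Image g4: the orange beads are spread at scene (355,357), (342,375) and (354,397), with pairwise centre distances of about 45, 45 and 80 mm, so they are broken up. All beads are in the pot and the tip hasn't slipped. Now lift out and return to the rest.

Request:
{"method": "drive_tool", "body": {"steps": [[0.5,0,0.5,0,1.2],[0.5,0,1,0,1.2],[0,0,2,0,1.2],[0,0,2,0,1.2],[0,0,2,0,1.2],[0,0,2,0,1.2],[-0.5,0,2,0,1.2],[-0.5,-1,2,0,1.2]]}}

```text
clock: 16.13
eef_pos: [0.5059, 0.1519, 0.2916]
ee_rot: [-0.173, 3.136, 0.001]
wrist_force: [0.1, -0.3, -0.2]
grip_width: 0.0154
grip_force: 30.0
```

Request:
{"method": "drive_tool", "body": {"steps": [[0.5,-3,0,-2,1.2],[0.6,-3.2,0,-2,1.2],[0.6,-3.3,0,-2,1.2],[0.6,-3.3,0,-2,1.2],[0.6,-3.3,0,-2,1.2],[0.6,-3.3,0,-2,1.2],[0.6,-3.3,0,-2,1.2],[0.6,-3,0,-2,1.2]]}}

```text
clock: 16.8
eef_pos: [0.5529, -0.1083, 0.2907]
ee_rot: [0.271, 3.129, -0.001]
wrist_force: [0.1, 0.5, -0.0]
grip_width: 0.0158
grip_force: 30.0
```

Request:
{"method": "drive_tool", "body": {"steps": [[0.6,-2.5,0,-2,1.2],[0.6,-1.5,0,-0.8,1.2],[0.1,-0.5,0,0,1.2],[0,0,0,0,1.2],[0,0,0,0,1.2],[0,0,0,0,1.2]]}}

```text
clock: 17.3
eef_pos: [0.5653, -0.1491, 0.2896]
ee_rot: [-0.34, -3.123, -0.001]
wrist_force: [-0.2, -0.5, -0.7]
grip_width: 0.0159
grip_force: 30.0
```

Run:
```python
from h import *
from scipy.optimize import least_squares
s=ctrl.get_state();t=s['eef_pos'];print(s['clock'],t.round(4),s['ee_rot'].round(3),s['grip_force'],s['wrist_force'].round(1))
m=R.from_rotvec(s['ee_rot']).as_matrix();print('yaw',np.degrees(np.arctan2(-m[1,0],-m[0,0])))
a=look('scene','sc5')[0];b=look('side','sd5')[0]
tip=t+[.074,-.016,-.129]
print(proj('sc5',[t,tip]),proj('sd5',[t,tip]))
def cr(im,x,y,w,h,W,H): return cv2.resize(im[y:y+h,x:x+w],(W,H),interpolation=cv2.INTER_CUBIC)
cv2.imwrite('pics/g5.png',np.hstack([cr(a,215,120,110,160,400,582),cr(b,330,140,110,160,400,582)])[:,:,::-1])
```

```text
17.3 [ 0.5653 -0.1491  0.2896] [-3.400e-01 -3.123e+00 -1.000e-03] 29.99857485294342 [-0.2 -0.5 -0.7]
yaw -12.414710066581792
[[282.56989924 160.65736528]
 [249.54578277 228.69494131]] [[377.00323998 183.98204983]
 [415.41842458 245.27933956]]
```

View pics/g5.png

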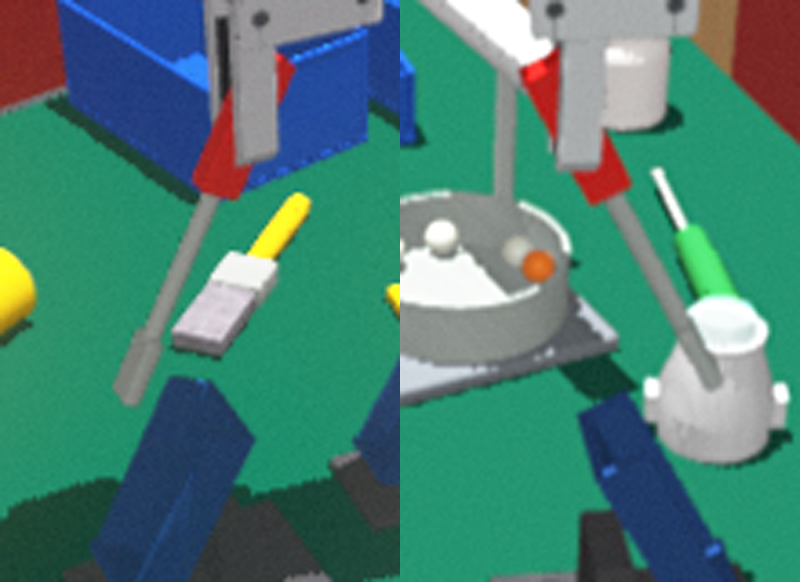

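Image g5: the blade tip is at scene (251,230) and side (416,246), within 1–2 px of its predicted place, so nothing slipped. Lowering along the way it came out.

Request:
{"method": "drive_tool", "body": {"steps": [[0,0,-2,0,1.2],[0,0,-3,0,1.2],[0,0,-3,0,1.2],[0,0,-2,0,1.2],[0,0,-1.5,0,1.2],[0,0,-1,0,1.2],[0,0,-0.3,0,1.2],[0,0,0,0,1.2]]}}

```text
clock: 18.07
eef_pos: [0.5652, -0.1499, 0.1614]
ee_rot: [-0.341, -3.122, -0.0]
wrist_force: [0.0, 0.2, -0.7]
grip_width: 0.016
grip_force: 30.0
```

Request:
{"method": "drive_tool", "body": {"steps": [[-0.1,0,-0.1,0,1.2],[0,0,-0.1,0,1.2],[0,0,0,0,1.2],[0,0,0,0,1.2]]}}

```text
clock: 18.4
eef_pos: [0.5645, -0.1505, 0.1601]
ee_rot: [0.342, 3.122, -0.001]
wrist_force: [-0.3, -0.6, -0.8]
grip_width: 0.0159
grip_force: 30.0
```

Request:
{"method": "drive_tool", "body": {"steps": [[0,0,0,0,2.4],[0,0,0,0,2.4],[0,0,0,0,4],[0,0,0,0,6],[0,0,0,0,9.4],[0,0,0,0,9.4],[0,0,0,0,9.4],[0,0,0,0,9.4]]}}

```text
clock: 19.07
eef_pos: [0.5643, -0.1504, 0.1595]
ee_rot: [0.342, 3.123, -0.0]
wrist_force: [-0.2, 0.2, -0.7]
grip_width: 0.0605
grip_force: 0.0
```

Request:
{"method": "drive_tool", "body": {"steps": [[0,0,0,0,9.4],[0,0,0,0,9.4],[0,0,1,0,9.4],[0,0,3,0,9.4],[0,0,3,0,9.4],[0,0,3,0,9.4],[0,0,3,0,9.4],[0,0,3,0,9.4]]}}

```text
clock: 19.73
eef_pos: [0.5641, -0.1503, 0.3219]
ee_rot: [0.342, 3.122, -0.0]
wrist_force: [0.1, -0.5, -0.1]
grip_width: 0.094
grip_force: 0.0
```

Request:
{"method": "drive_tool", "body": {"steps": [[-2,1,0,0,9.4],[-3,1,0,0,9.4],[-3,1,0,0,9.4],[-3,1,0,0,9.4],[-2,1,0,0,9.4],[0,0,0,0,9.4],[0,0,0,0,9.4],[0,0,0,0,9.4]]}}

```text
clock: 20.4
eef_pos: [0.4348, -0.1007, 0.3202]
ee_rot: [0.342, 3.122, -0.001]
wrist_force: [-0.6, 0.1, 0.8]
grip_width: 0.0942
grip_force: 0.0
```

Run:
```python
from h import *
s=ctrl.get_state();print(s['clock'],s['eef_pos'],s['grip_width'])
a=look('scene','sc6')[0];b=look('side','sd6')[0]
for f,g,bx in(('scene0','sc6',(265,188,305,235)),('side0','sd6',(355,218,395,265))):
    c0,c1=red(f,*bx),red(g,*bx);print(c0.min(0),c0.max(0),c1.min(0),c1.max(0))
cv2.imwrite('pics/g6.png',np.hstack([cv2.resize(a[180:450,220:445],(400,480)),cv2.resize(b[110:340,295:445],(400,613))[:480]] if 0 else [cv2.resize(a[180:450,220:445],(400,480)),cv2.resize(b[115:335,290:445],(400,480))])[:,:,::-1])
```

```text
20.4 [ 0.43475679 -0.10070875  0.32018497] 0.09419284360256124
[272 195] [296 229] [272 195] [297 229]
[361 223] [388 259] [361 222] [388 259]
```

View pics/g6.png

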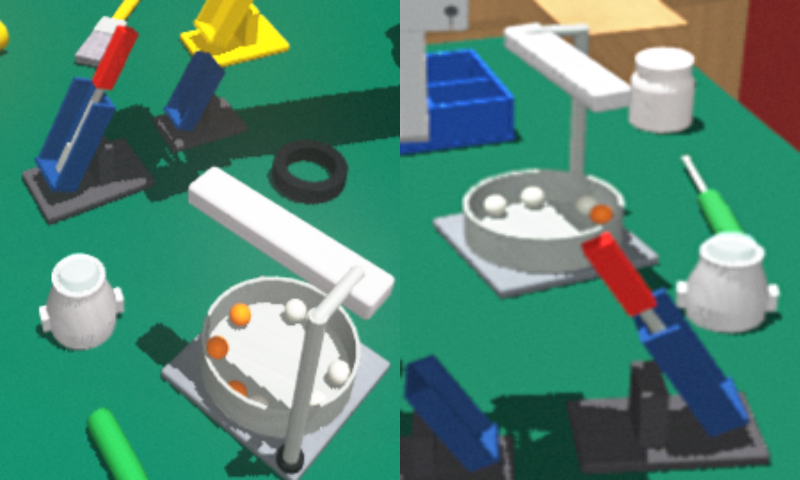

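Image g6: the paddle is back, its handle within 1 px of where it began. The orange beads are apart at crop (240,313), (217,348) and (237,386), and the bystanders are unmoved. Handing in.

```bash
python3 -c "
from h import *
print(ctrl.job_done())"
```

```text
the job is handed in; nothing more can be done
None
```

The job is handed in at about 20 s: about four clockwise turns, orange beads at least 45 mm apart centre to centre, and the paddle back in its rest within 1 px and released. I saw no beads outside the pot, though not all five white ones were visible in the last picture.

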